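# Close a casting-mould frame evenly with its four wing screws

## Robot

A 6-joint arm with a two-finger parallel gripper is mounted at the origin on the work surface. World frame = base frame: x ahead of the robot, y to its left, z up, the work surface at z = 0. Lengths are in m, angles in rad, forces in N, time in s.
With the tool pointing down it reaches from about 0.275 to 0.775 m from the base axis. Payload 14.6 kg.
Tool frame: the origin (TCP) lies on the centre line of the jaws, within the pads' length; the fingertips stand 17 mm ahead of it and the grasp point (between the pads) lies 2 mm behind it; z points along the fingers, y is the line along which they close (so a half turn about z gives the same grasp; the last joint's range is limited). The gripper opens to 85 mm and grips with 20 to 120 N. Pads are 22 mm wide; open, the fingers measure 114 mm over their backs; the gripper's body (76 mm by 85 mm) begins 54 mm behind the grasp point. The pads swing forward as they close: fully open they stand 13 mm farther back than shut.
Start: joints at [1.106, 0.263, -0.048, 1.259, 0, 1.415], TCP at [0.16, 0.5, 0.248] pointing down, gripper open.
Joint ranges: [-2.65, 2.65], [-0.89, 1.7], [-1.18, 1.37], [-2.13, 2.11], [-1.35, 1.29], [-3.14, 3.14]. Speed limits (rad/s): [1.89, 1.89, 2.57, 2.79, 3.14, 3.14].

## Interface

Orientations are given as a 3x3 rotation matrix whose columns are the frame's x, y, z axes.
In Python, from workcell import r, eyes gives the robot as it stands.
- The arm moves only by the shell command python3 -m jog 'ROWS' [OPENING] [FORCE]. ROWS is JSON, a list of rows, each a list of 2 entries, a list of its own where there are three numbers: the shift along the tool's x, y, z in units of 25 mm (1.0 is 25 mm), then the turn about the tool's z in degrees. In form: [[[dx, dy, dz], roll], ...]. A call has 1 to 5 rows; each row is the pose to reach, as a shift and turn from the pose commanded when the call began, along the tool's axes at that moment; what a row does not reach only later rows make up. A row lasts 1/12 s, in which the tool goes at most 41.7 mm and 7.16 degrees, less where a joint would pass 70% of its speed; a pose out of reach is approached as far as the arm can. A call with a gripper value outside its range is refused whole. OPENING is the finger opening in mm, from 0 to 85.4, set as the call begins (- or left out, the last holds). The fingers move at their own pace and stop on an object; FORCE is the grip in N (left out, the last holds). Time passes only in rows, so rows that repeat a pose let the fingers close. It gives the time, the measured TCP pose, the force, the opening and the grip force at its end, in the units of the state.
- r.state(): the state, without advancing time (a new reading comes with each control period).
- eyes.get_image(name): name is "scene" or "top"; returns a dict with "frame" (384x512x3 uint8, blue, green, red), "fx", "fy", "cx", "cy" (pixels), "R" (3x3) and "t" (3): a world point X has camera coordinates R X + t. Camera axes: x right, y down, z forward; pixel columns grow to the right and rows downward; lengths in m; the calibration is good to about 2 mm. A picture is of the moment at which its call begins. There is no depth.
- r.job_done(): hands the job in; it is judged then, once.
The state is a dict: "clock": time; "qpos": joint angles; "joint_vel": joint speeds; "effort": joint torques, N m; "eef_pos": TCP position; "tool_rot": TCP orientation; "force": force on the tool from outside, world axes, zero at the start; "wrist_torque": the same for the moment, N m; "grip_width": opening from 0.0 (shut) to 1.0 (fully open); "grasp_force": force on a finger pad.
Only numpy, scipy, OpenCV 4.12 (cv2) and the standard library are available. Lean on these libraries where they do the work, as an engineer would, in place of code of your own. Each camera call takes 0.05 s, during which the arm holds its last target. There are 200 camera calls.

## Task

The lid of the square mould frame on the jeweller's bench must be drawn down evenly: two opposite wing screws are already about half way, the other two are still loose. Turn the two loose ones clockwise to about half way as well, and only then tighten all four clockwise to their stops in crisscross order: one, then the one diagonally opposite, then the other two.

Things in the scene. Friction and masses are not known exactly. Their poses are not given: they have to be found in the camera images.
- frame: fixed square mould frame: dark base 156 x 156 mm, aluminium sides, steel lid 148 x 148 mm with a small pour hole in its centre, flat lid top 52 mm above the bench. Origin: centre of its underside; x, y along its sides, z up. Four wing screws on the lid, one near each corner; they do not rise or sink. The narrow mould with two wing screws and the loose wing screw are not part of the job
- screw_a (a joint): brass wing screw at (+52, +52) mm in the frame, diagonal to screw_c. Rad, clockwise from above = tightening. 0 loosest: wings square to the frame's diagonal through it; 0.785 half way: wings parallel to frame sides; 1.571 stop, tight: wings along the diagonal. Wing heading = frame yaw + 135 deg - value. Friction about 0.06 N m, stays put. Wings: upright bar 46 long, 10 thick, 10-34 mm above the lid, on a 20 mm hub
- screw_b (a joint): brass wing screw at (-52, +52) mm in the frame, diagonal to screw_d. Rad, clockwise from above = tightening. 0 loosest: wings square to the frame's diagonal through it; 0.785 half way: wings parallel to frame sides; 1.571 stop, tight: wings along the diagonal. Wing heading = frame yaw + 225 deg - value. Friction about 0.06 N m, stays put. Wings: upright bar 46 long, 10 thick, 10-34 mm above the lid, on a 20 mm hub
- screw_c (a joint): brass wing screw at (-52, -52) mm in the frame, diagonal to screw_a. Rad, clockwise from above = tightening. 0 loosest: wings square to the frame's diagonal through it; 0.785 half way: wings parallel to frame sides; 1.571 stop, tight: wings along the diagonal. Wing heading = frame yaw + 315 deg - value. Friction about 0.06 N m, stays put. Wings: upright bar 46 long, 10 thick, 10-34 mm above the lid, on a 20 mm hub
- screw_d (a joint): brass wing screw at (+52, -52) mm in the frame, diagonal to screw_b. Rad, clockwise from above = tightening. 0 loosest: wings square to the frame's diagonal through it; 0.785 half way: wings parallel to frame sides; 1.571 stop, tight: wings along the diagonal. Wing heading = frame yaw + 45 deg - value. Friction about 0.06 N m, stays put. Wings: upright bar 46 long, 10 thick, 10-34 mm above the lid, on a 20 mm hub

How it is judged:
By the outcome, as a careful person would: the job done as asked, in the order asked, and still so for the second after the job is handed in, with the robot touching nothing.
It also fails if it takes over 64 s, if anything falls off the work surface, if the arm or the gripper's body presses on something with over 40 N, if the wrist force passes 120 N, or if a joint passes its speed limit or range.

## Working session

There is one attempt and no reset: what is moved stays moved. The work goes in short steps, Python scripts to look and compute and a shell command to move; the robot and the scene stay as the last step left them, time stands still between calls to the robot, and variables do not carry over. Pictures are saved under pics/ and viewed, at most 10 in all, crops included, and the job is handed in when it is done.

```bash
mkdir -p pics; python3 - <<'E'
from workcell import r, eyes
import cv2, numpy as np
for n in ("top","scene"):
    d=eyes.get_image(n); cv2.imwrite(f"pics/{n}0.png",d["frame"])
    np.savez(f"{n}0.npz",**d)
    print(n,d["fx"],d["cx"],d["cy"],np.round(d["R"],3).tolist(),np.round(d["t"],3))
print(r.state())
E
```

```text
top 445.5015056083798 254.6085003010735 186.82316852077034 [[0.014, -1.0, 0.025], [-1.0, -0.014, -0.027], [0.028, -0.025, -0.999]] [0.027 0.557 0.785]
scene 449.68503475027336 260.20490044413856 194.7614292819801 [[0.551, 0.834, -0.022], [0.558, -0.389, -0.733], [-0.62, 0.392, -0.68]] [-0.348 -0.245  1.014]
{'clock': 0.1, 'qpos': array([ 1.10572506e+00,  2.63491502e-01, -4.88600897e-02,  1.25940388e+00,
       -4.94819829e-05,  1.41551327e+00]), 'joint_vel': array([-0.00102762, -0.00093992,  0.00248822,  0.00152984, -0.00070552,
        0.00089133]), 'effort': array([ 2.44069277e-03, -6.38574457e+01,  3.85066724e+01,  9.98757459e-03,
       -1.50897436e-04, -1.54873533e-05]), 'eef_pos': array([0.15995585, 0.49980008, 0.24786958]), 'tool_rot': array([[-9.52398145e-01,  3.04856727e-01, -3.85935349e-04],
       [ 3.04856955e-01,  9.52397744e-01, -8.79462343e-04],
       [ 9.94539441e-05, -9.55253380e-04, -9.99999539e-01]]), 'force': array([-0.1860554 , -0.45149154,  0.35517507]), 'wrist_torque': array([-0.01205052, -0.0485836 , -0.01908306]), 'grasp_force': 0.0, 'grip_width': 0.9970528379834555}
```

View pics/top0.png

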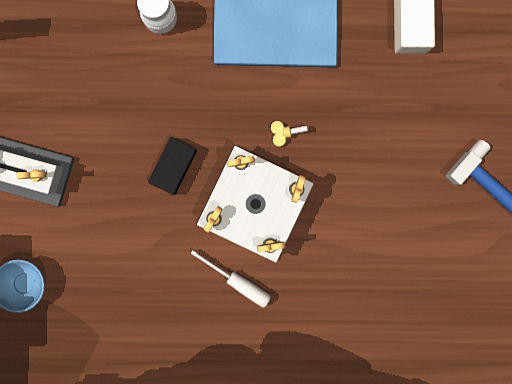

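View pics/scene0.png

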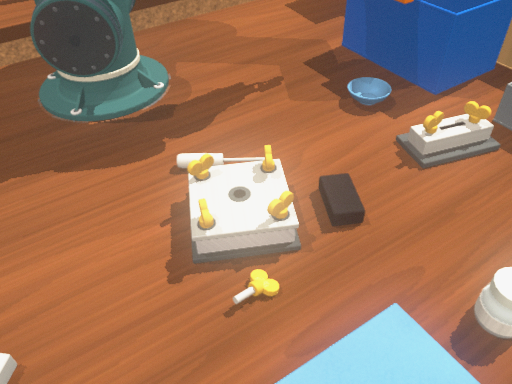

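The top view shows the frame lid at about (255,204), with corners near (236,147), (313,183), (278,262) and (197,225) and a wing screw near each corner. The narrow mould is at left and the loose screw at (285,132).

```bash
cat > h.py <<'E'
import numpy as np, cv2
def ray(d,uv,z):
    R,t=d["R"],d["t"]; c=-R.T@t
    v=R.T@np.array([(uv[0]-d["cx"])/d["fx"],(uv[1]-d["cy"])/d["fy"],1.0])
    return c+v*(z-c[2])/v[2]
def proj(d,X):
    p=d["R"]@np.asarray(X)+d["t"]; return np.array([d["fx"]*p[0]/p[2]+d["cx"],d["fy"]*p[1]/p[2]+d["cy"]])
E
python3 - <<'E'
from h import *
d=dict(np.load("top0.npz")); f=d["frame"]
hsv=cv2.cvtColor(f,cv2.COLOR_BGR2HSV)
m=((hsv[...,1]<60)&(hsv[...,2]>110)).astype(np.uint8)
m[:140]=0;m[268:]=0;m[:,:190]=0;m[:,320:]=0
m=cv2.morphologyEx(m,cv2.MORPH_OPEN,np.ones((3,3)))
n,l,s,_=cv2.connectedComponentsWithStats(m);k=1+s[1:,4].argmax()
pts=np.argwhere(l==k)[:,::-1].astype(np.float32)
w=np.array([ray(d,p,.052)[:2] for p in pts],np.float32)
print(cv2.minAreaRect(w*1000), [np.round(proj(d,[*p/1000,.052])) for p in cv2.boxPoints(cv2.minAreaRect(w*1000))])
print("hole",ray(d,(255.5,204),.052))
c=cv2.resize(f[140:270,190:322],None,fx=4.5,fy=4.5,interpolation=cv2.INTER_CUBIC);cv2.imwrite("pics/c1.png",c)
E
```

```text
((527.6900634765625, 34.542076110839844), (147.95738220214844, 148.04721069335938), 65.20520782470703) [array([276., 263.]), array([314., 183.]), array([234., 145.]), array([196., 224.])]
hole [0.52699651 0.03362074 0.052     ]
```

View pics/c1.png

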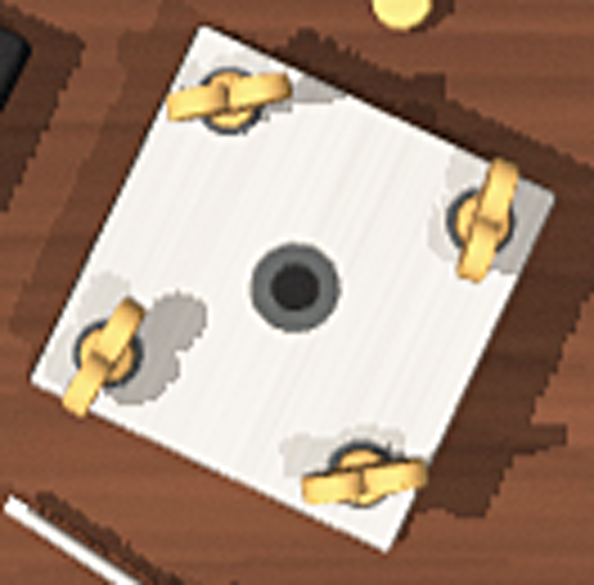

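Crop (4.5x): the upper-left wings run (170,105)-(290,85) and the lower-right (305,490)-(425,470), both loose. The upper-right (505,165)-(472,278) and lower-left (130,305)-(75,408) are about half way.

```bash
cat >> h.py <<'E'
C=np.array([.5275,.0343]); PSI=np.radians(65.2-90)
S={}
for k,(sx,sy) in dict(p=(1,1),q=(-1,1),s=(-1,-1),t=(1,-1)).items():
    S[k]=C+np.array([[np.cos(PSI),-np.sin(PSI)],[np.sin(PSI),np.cos(PSI)]])@np.array([sx*.052,sy*.052])
def go(name,heading,z):
    "shift (25mm units, tool axes) and roll from current measured pose; heading of tool x, deg"
    from workcell import r
    s=r.state();R=s["tool_rot"];d=R.T@(np.array([*S[name],z])-s["eef_pos"])/.025
    h=np.degrees(np.arctan2(R[1,0],R[0,0]));print(name,"shift",d.round(3),"roll",round((h-heading+180)%360-180,1),"q6",s["qpos"][5].round(2),"t",s["clock"])
E
python3 - <<'E'
from h import *
d=dict(np.load("top0.npz"));R0=np.degrees(PSI)
for n,a,b in (("TL",(170,105),(290,85)),("TR",(505,165),(472,278)),("BL",(130,305),(75,408)),("BR",(305,490),(425,470))):
    A,B=[ray(d,np.array(p)/4.5+[190,140],.083)[:2] for p in (a,b)]
    m=(A+B)/2; v=A-B; k=min(S,key=lambda k:np.hypot(*(S[k]-m)))
    h=np.degrees(np.arctan2(v[1],v[0]));diag=np.degrees(np.arctan2(*(S[k]-C)[::-1]))
    print(n,k,"mid",m.round(4),"model",S[k].round(4),"len",np.hypot(*v).round(4),"head",h.round(1)%180,"value",((diag+90-h)+90)%180-90)
go("p",99,.12)
E
```

```text
TL p mid [0.596  0.0585] model [0.5965 0.0597] len 0.0435 head 100.4 value 9.820062778871062
TR t mid [ 0.5521 -0.0346] model [ 0.5529 -0.0347] len 0.0422 head 164.3 value 35.88334169802614
BL q mid [0.5021 0.1026] model [0.5021 0.1033] len 0.0414 head 152.8 value 47.41610558077838
BR s mid [0.4593 0.0085] model [0.4585 0.0089] len 0.0434 head 100.0 value 10.154324179102957
p shift [-21.998 -11.438   5.124] roll 63.3 q6 1.42 t 0.1
```

```bash
R='[[-22.0,-11.44,1.5],0]'
python3 -m jog '[[[-7.3,-3.8,0],7],[[-7.3,-3.8,0],14],[[-7.3,-3.8,0],21],[[-7.3,-3.8,0],28],[[-7.3,-3.8,0],32]]' 40 30
python3 -c "from h import *;go('p',99.5,.13)"
```

```text
clock: 0.52
eef_pos: [0.3058, 0.3521, 0.2482]
tool_rot: [[-0.641, 0.767, -0.0], [0.767, 0.641, -0.0], [-0.0, -0.0, -1.0]]
force: [0.0, 0.8, -0.2]
grip_width: 0.469
grasp_force: 0.0
p shift [-16.432   1.427   4.729] roll 30.4 q6 1.56 t 0.5167
```

```bash

python3 -m jog '[[[-1.6,0.15,0],6],[[-3.2,0.3,0],12],[[-4.8,0.4,0],18],[[-6.4,0.6,0],24],[[-8,0.7,0],30.4]]'
python3 -m jog '[[[0,0,0],0],[[0,0,0],0]]'
python3 -c "from h import *;go('p',99.5,.13)"
```

```text
clock: 0.93
eef_pos: [0.4486, 0.2108, 0.2482]
tool_rot: [[-0.166, 0.986, -0.0], [0.986, 0.166, 0.0], [0.0, -0.0, -1.0]]
force: [0.5, 0.4, 0.1]
grip_width: 0.467
grasp_force: 0.0
clock: 1.1
eef_pos: [0.4485, 0.2111, 0.2477]
tool_rot: [[-0.168, 0.986, -0.001], [0.986, 0.168, -0.0], [-0.0, -0.001, -1.0]]
force: [-0.2, 0.1, -0.4]
grip_width: 0.466
grasp_force: 0.0
p shift [-6.961  4.828  4.705] roll 0.1 q6 1.68 t 1.1
```

```bash

python3 -m jog '[[[-1.4,0.95,0.4],0],[[-2.8,1.9,0.9],0],[[-4.2,2.9,1.8],0],[[-5.6,3.9,3.0],0],[[-6.96,4.83,4.2],0]]'
python3 -m jog '[[[0,0,0.5],0],[[0,0,0.5],0]]'
python3 -c "
from h import *;go('p',99.5,.080)
from workcell import eyes
f=eyes.get_image('scene')['frame'][120:280,150:350];g=eyes.get_image('top')['frame'][120:280,170:340]
cv2.imwrite('pics/p1.png',np.hstack([cv2.resize(f,(400,320)),cv2.resize(g,(340,320))]))"
```

```text
clock: 1.52
eef_pos: [0.5792, 0.0796, 0.1605]
tool_rot: [[-0.173, 0.985, 0.001], [0.985, 0.173, 0.0], [0.0, 0.001, -1.0]]
force: [1.1, 0.2, -0.9]
grip_width: 0.466
grasp_force: 0.0
clock: 1.68
eef_pos: [0.5773, 0.0797, 0.1456]
tool_rot: [[-0.171, 0.985, -0.005], [0.985, 0.171, 0.0], [0.001, -0.005, -1.0]]
force: [-0.7, 0.1, -0.6]
grip_width: 0.469
grasp_force: 0.0
p shift [-0.924  0.632  2.619] roll 0.4 q6 1.4 t 1.6833
```

View pics/p1.png

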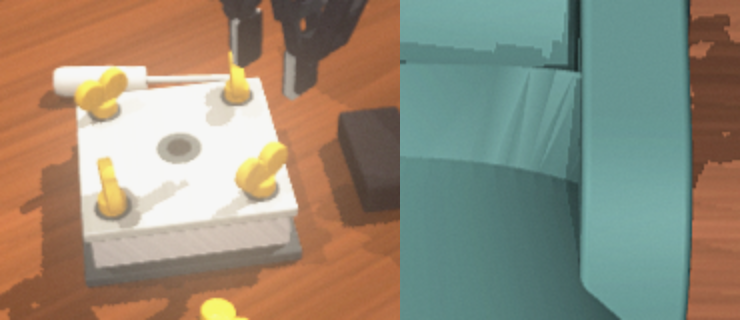

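The scene crop shows the open jaws above and short of the screw at lower right (near (262,175)). The arm blocks the top view.

```bash

python3 -m jog '[[[-0.92,0.63,0.3],0],[[-0.92,0.63,0.8],0],[[-0.92,0.63,1.6],0],[[-0.92,0.63,2.6],0],[[-0.92,0.63,2.62],0]]'
python3 -m jog '[[[0,0,0],0],[[0,0,0],0]]'
python3 -c "
from h import *;go('p',99.5,.080)
from workcell import eyes
f=eyes.get_image('scene')['frame'][120:280,150:350]
cv2.imwrite('pics/p2.png',cv2.resize(f,(600,480)))"
```

```text
clock: 2.2
eef_pos: [0.596, 0.0613, 0.0813]
tool_rot: [[-0.173, 0.985, -0.003], [0.985, 0.173, 0.0], [0.001, -0.003, -1.0]]
force: [-1.4, 0.1, -1.0]
grip_width: 0.467
grasp_force: 0.0
clock: 2.37
eef_pos: [0.5983, 0.0606, 0.0853]
tool_rot: [[-0.172, 0.985, 0.002], [0.985, 0.172, -0.0], [-0.0, 0.002, -1.0]]
force: [1.3, -0.1, -0.5]
grip_width: 0.466
grasp_force: 0.0
p shift [-0.025 -0.079  0.21 ] roll 0.4 q6 1.36 t 2.3667
```

View pics/p2.png

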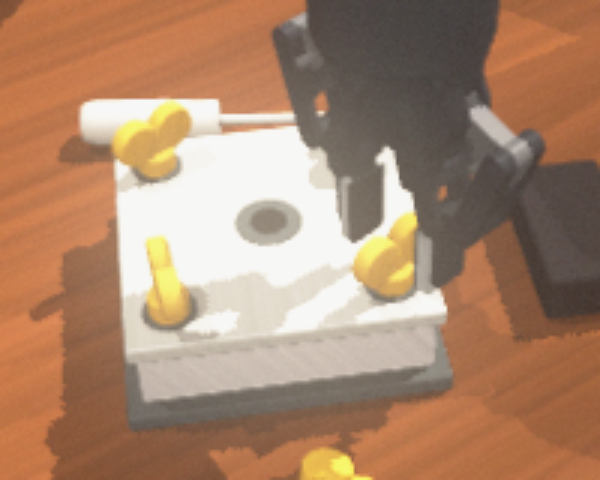

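The jaws straddle screw p's wings (crop (390,260)), one pad on either side. Close on them.

```bash

python3 -m jog '[[[0,0,0],0],[[0,0,0],0],[[0,0,0],0],[[0,0,0],0],[[0,0,0],0]]' 0 30
python3 -c "from h import *;go('p',65.2,.080)"
```

```text
clock: 2.83
eef_pos: [0.5964, 0.0597, 0.0841]
tool_rot: [[-0.171, 0.985, -0.002], [0.985, 0.171, -0.0], [-0.0, -0.002, -1.0]]
force: [-13.9, -1.4, 14.9]
grip_width: 0.107
grasp_force: 31.4
p shift [-0.003  0.004  0.163] roll 34.6 q6 1.36 t 2.8333
```

```bash

python3 -m jog '[[[0,0,-0.1],6],[[0,0,-0.1],12],[[0,0,-0.1],18],[[0,0,-0.1],24],[[0,0,-0.1],30]]'
python3 -m jog '[[[0,0,0],5],[[0,0,0],5],[[0,0,0],5]]'
python3 -c "
from h import *;go('p',65.2,.080)
from workcell import eyes,r
print(r.state()['wrist_torque'])"
```

```text
clock: 3.25
eef_pos: [0.5967, 0.0597, 0.0847]
tool_rot: [[0.349, 0.937, -0.003], [0.937, -0.349, -0.0], [-0.001, -0.003, -1.0]]
force: [-0.4, -1.8, -13.8]
grip_width: 0.11
grasp_force: 32.1
clock: 3.5
eef_pos: [0.5969, 0.0597, 0.0848]
tool_rot: [[0.423, 0.906, -0.003], [0.906, -0.423, -0.0], [-0.001, -0.002, -1.0]]
force: [-2.5, -2.3, -18.3]
grip_width: 0.106
grasp_force: 31.6
p shift [-0.004 -0.013  0.191] roll -0.2 q6 1.97 t 3.5
[-0.4043338   0.34848142 -0.05782568]
```

```bash

python3 -m jog '[[[0,0,0],0],[[0,0,0],0],[[0,0,0],0],[[0,0,-0.5],0],[[0,0,-1.6],0]]' 40
python3 -m jog '[[[0,0,-1],-7],[[0,0,-1],-14],[[0,0,-1],-21],[[0,0,-1],-28],[[0,0,-1],-34.5]]' 
python3 -c "
from h import *;go('s',99.5,.140)
from workcell import eyes
f=eyes.get_image('scene')['frame'][120:280,150:350]
cv2.imwrite('pics/p3.png',cv2.resize(f,(600,480)))"
```

```text
clock: 3.92
eef_pos: [0.5969, 0.0599, 0.1243]
tool_rot: [[0.424, 0.906, -0.003], [0.906, -0.424, 0.0], [-0.001, -0.003, -1.0]]
force: [0.6, -0.0, 0.2]
grip_width: 0.468
grasp_force: 0.0
clock: 4.33
eef_pos: [0.5985, 0.0599, 0.1516]
tool_rot: [[-0.17, 0.986, 0.002], [0.986, 0.17, 0.0], [-0.0, 0.002, -1.0]]
force: [-0.3, 0.4, -0.6]
grip_width: 0.469
grasp_force: 0.0
s shift [-1.059 -5.867  0.454] roll 0.3 q6 1.36 t 4.3333
```

View pics/p3.png

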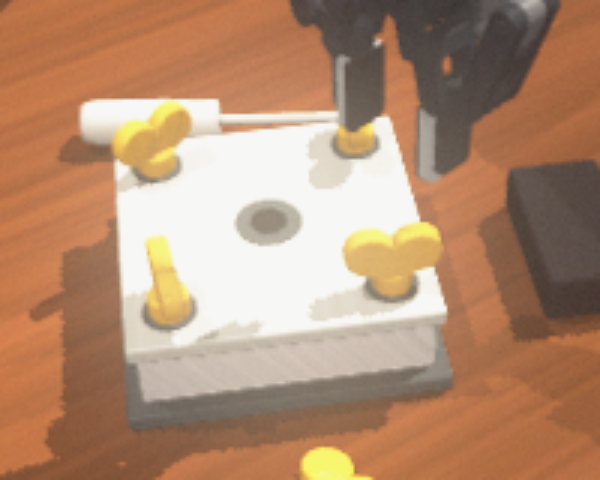

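Screw p at (392,260) is now parallel to the frame side, so it is half way. Next is the diagonal one, s, the other loose screw.

```bash

python3 -m jog '[[[-0.2,-1.3,0],0],[[-0.4,-2.6,0],0],[[-0.7,-3.9,0],0],[[-0.9,-5.2,0],0],[[-1.06,-5.87,0.2],0]]'
python3 -m jog '[[[0,0,0],0],[[0,0,0],0]]'
python3 -c "from h import *;go('s',99.5,.080)"
```

```text
clock: 4.8
eef_pos: [0.455, 0.0094, 0.1467]
tool_rot: [[-0.16, 0.987, 0.001], [0.987, 0.16, -0.0], [-0.0, 0.001, -1.0]]
force: [2.2, -0.1, -0.2]
grip_width: 0.466
grasp_force: 0.0
clock: 4.97
eef_pos: [0.4575, 0.0096, 0.1464]
tool_rot: [[-0.16, 0.987, 0.002], [0.987, 0.16, -0.0], [-0.0, 0.002, -1.0]]
force: [0.2, -0.3, -0.7]
grip_width: 0.468
grasp_force: 0.0
s shift [-0.034  0.029  2.658] roll -0.3 q6 1.25 t 4.9667
```

```bash

python3 -m jog '[[[-0.03,0.03,0.8],0],[[-0.03,0.03,1.6],0],[[-0.03,0.03,2.3],0],[[-0.03,0.03,2.55],0],[[-0.03,0.03,2.55],0]]'
python3 -m jog '[[[0,0,0],0],[[0,0,0],0],[[0,0,0],0],[[0,0,0],0],[[0,0,0],0]]' 0 30
python3 -c "from h import *;go('s',65.2,.080)"
```

```text
clock: 5.38
eef_pos: [0.4586, 0.0095, 0.0811]
tool_rot: [[-0.162, 0.987, -0.001], [0.987, 0.162, 0.0], [0.001, -0.001, -1.0]]
force: [0.3, 0.5, -0.1]
grip_width: 0.469
grasp_force: 0.0
clock: 5.8
eef_pos: [0.4582, 0.0091, 0.083]
tool_rot: [[-0.162, 0.987, 0.0], [0.987, 0.162, -0.001], [-0.001, 0.0, -1.0]]
force: [-5.6, -0.9, 9.4]
grip_width: 0.109
grasp_force: 30.1
s shift [-0.008  0.008  0.12 ] roll 34.1 q6 1.25 t 5.8
```

```bash

python3 -m jog '[[[0,0,-0.1],6],[[0,0,-0.1],12],[[0,0,-0.1],18],[[0,0,-0.1],24],[[0,0,-0.1],30]]'
python3 -m jog '[[[0,0,0],4.3],[[0,0,0],4.3],[[0,0,0],4.3],[[0,0,0],4.3],[[0,0,0],4.3]]'
python3 -m jog '[[[0,0,0],0],[[0,0,0],0],[[0,0,0],0],[[0,0,-0.5],0],[[0,0,-1.6],0]]' 40
python3 -m jog '[[[0,0,-0.6],0],[[0,0,-0.6],0],[[0,0,-0.6],0]]'
python3 -c "
from h import *;go('s',65.2,.080)
from workcell import eyes
f=eyes.get_image('scene')['frame'][120:280,150:350]
cv2.imwrite('pics/p4.png',cv2.resize(f,(600,480)))"
```

```text
clock: 6.22
eef_pos: [0.4586, 0.0091, 0.0844]
tool_rot: [[0.358, 0.934, 0.0], [0.934, -0.358, -0.0], [-0.0, 0.0, -1.0]]
force: [5.1, -1.6, -20.3]
grip_width: 0.106
grasp_force: 31.2
clock: 6.63
eef_pos: [0.4588, 0.0091, 0.0844]
tool_rot: [[0.422, 0.907, 0.001], [0.907, -0.422, -0.0], [0.0, 0.001, -1.0]]
force: [5.2, -1.4, -21.7]
grip_width: 0.111
grasp_force: 31.2
clock: 7.05
eef_pos: [0.4569, 0.0094, 0.1233]
tool_rot: [[0.422, 0.907, -0.004], [0.907, -0.422, 0.001], [-0.001, -0.004, -1.0]]
force: [-0.4, -0.5, -0.1]
grip_width: 0.471
grasp_force: 0.0
clock: 7.3
eef_pos: [0.4589, 0.0092, 0.1402]
tool_rot: [[0.422, 0.907, 0.002], [0.907, -0.422, -0.0], [0.001, 0.002, -1.0]]
force: [-0.3, 0.2, -0.6]
grip_width: 0.47
grasp_force: 0.0
s shift [-0.017 -0.014  2.408] roll -0.2 q6 1.85 t 7.3
```

View pics/p4.png

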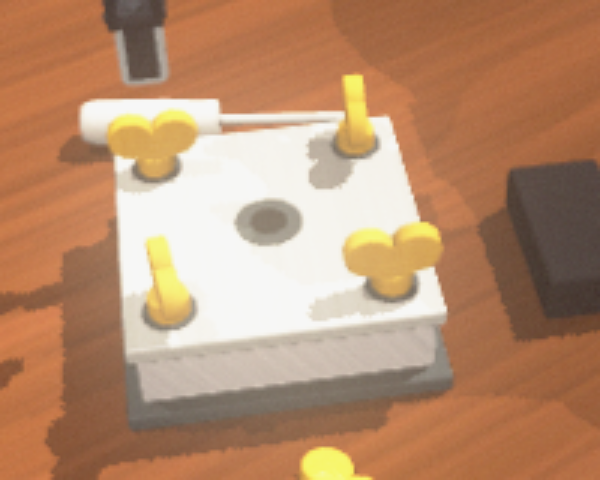

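Screws p (392,260) and s (153,145) both now stand parallel to the sides, so all four are about half way. Tighten s first.

```bash

python3 -m jog '[[[0,0,0.8],0],[[0,0,1.6],0],[[0,0,2.2],0],[[0,0,2.3],0],[[0,0,2.3],0]]'
python3 -m jog '[[[0,0,0],0],[[0,0,0],0],[[0,0,0],0],[[0,0,0],0],[[0,0,0],0]]' 0 40
python3 -m jog '[[[0,0,-0.05],6],[[0,0,-0.05],12],[[0,0,-0.05],18],[[0,0,-0.05],24],[[0,0,-0.05],30]]'
python3 -m jog '[[[0,0,0],5],[[0,0,0],10],[[0,0,0],13],[[0,0,0],15],[[0,0,0],15]]'
python3 -c "
from h import *;go('s',20.2,.080)
from workcell import eyes,r
print(r.state()['wrist_torque'])"
```

```text
clock: 7.77
eef_pos: [0.4573, 0.0094, 0.0809]
tool_rot: [[0.422, 0.907, -0.003], [0.907, -0.422, 0.0], [-0.001, -0.003, -1.0]]
force: [-0.0, 0.2, -0.1]
grip_width: 0.47
grasp_force: 0.0
clock: 8.18
eef_pos: [0.4589, 0.0091, 0.0827]
tool_rot: [[0.422, 0.907, 0.002], [0.907, -0.422, -0.0], [0.0, 0.002, -1.0]]
force: [-1.0, -1.0, 8.3]
grip_width: 0.108
grasp_force: 43.1
clock: 8.6
eef_pos: [0.4593, 0.0087, 0.083]
tool_rot: [[0.822, 0.57, 0.001], [0.57, -0.822, -0.001], [0.001, 0.002, -1.0]]
force: [9.6, -4.5, -21.6]
grip_width: 0.1
grasp_force: 41.3
clock: 9.02
eef_pos: [0.4595, 0.0084, 0.083]
tool_rot: [[0.94, 0.34, 0.002], [0.34, -0.94, -0.002], [0.001, 0.002, -1.0]]
force: [11.1, -6.7, -22.0]
grip_width: 0.106
grasp_force: 41.2
s shift [-0.032 -0.032  0.12 ] roll -0.3 q6 2.64 t 9.0167
[-1.29268408 -2.09975922  0.17612685]
```

```bash

python3 -m jog '[[[0,0,0],2],[[0,0,0],4],[[0,0,0],6],[[0,0,0],6],[[0,0,0],6]]'
python3 -c "
from h import *;go('s',20.2,.080)
from workcell import r
print(r.state()['wrist_torque'])"
```

```text
clock: 9.43
eef_pos: [0.4595, 0.0085, 0.0831]
tool_rot: [[0.97, 0.244, 0.002], [0.244, -0.97, -0.002], [0.001, 0.002, -1.0]]
force: [9.3, -7.0, -17.6]
grip_width: 0.106
grasp_force: 79.0
s shift [-0.035 -0.027  0.125] roll -6.1 q6 2.74 t 9.4333
[-1.4068139  -1.80911011  1.78648271]
```

The z torque rose to 1.8 N m, so s is at its stop. Release and go to p.

```bash

python3 -m jog '[[[0,0,0],0],[[0,0,0],0],[[0,0,0],0],[[0,0,-1],0],[[0,0,-2.2],0]]' 40
python3 -m jog '[[[0,0,-0.4],-7],[[0,0,-0.4],-14],[[0,0,-0.4],-21],[[0,0,-0.4],-28],[[0,0,-0.4],-35]]' 
python3 -m jog '[[[0,0,0],-7],[[0,0,0],-14],[[0,0,0],-16],[[0,0,0],-16]]' 
python3 -c "from h import *;go('p',65.2,.140)"
```

```text
clock: 9.85
eef_pos: [0.4569, 0.0095, 0.1378]
tool_rot: [[0.97, 0.243, -0.004], [0.243, -0.97, 0.001], [-0.003, -0.002, -1.0]]
force: [0.4, 0.4, 1.2]
grip_width: 0.47
grasp_force: 0.0
clock: 10.27
eef_pos: [0.4582, 0.0093, 0.1485]
tool_rot: [[0.651, 0.759, 0.0], [0.759, -0.651, 0.0], [0.0, 0.0, -1.0]]
force: [0.9, 0.4, -0.2]
grip_width: 0.468
grasp_force: 0.0
clock: 10.6
eef_pos: [0.4582, 0.0093, 0.1484]
tool_rot: [[0.42, 0.907, 0.0], [0.907, -0.42, 0.0], [0.0, 0.0, -1.0]]
force: [0.9, 1.0, -0.3]
grip_width: 0.471
grasp_force: 0.0
p shift [4.154 4.174 0.335] roll -0.0 q6 1.85 t 10.6
```

```bash

python3 -m jog '[[[1,1,0],0],[[2,2,0],0],[[3,3,0],0],[[4.15,4.17,0],0],[[4.15,4.17,0],0]]'
python3 -m jog '[[[0,0,0],0],[[0,0,0],0]]'
python3 -c "from h import *;go('p',65.2,.082)"
```

```text
clock: 11.02
eef_pos: [0.602, 0.0611, 0.1473]
tool_rot: [[0.423, 0.906, 0.002], [0.906, -0.423, 0.001], [0.002, 0.002, -1.0]]
force: [-1.5, 0.1, -0.6]
grip_width: 0.467
grasp_force: 0.0
clock: 11.18
eef_pos: [0.5959, 0.0594, 0.1478]
tool_rot: [[0.423, 0.906, -0.001], [0.906, -0.423, 0.0], [-0.0, -0.001, -1.0]]
force: [-0.2, -0.4, 0.3]
grip_width: 0.47
grasp_force: 0.0
p shift [0.022 0.019 2.633] roll -0.2 q6 1.97 t 11.1833
```

```bash

python3 -m jog '[[[0,0,0.8],0],[[0,0,1.6],0],[[0,0,2.4],0],[[0,0,2.6],0],[[0,0,2.6],0]]'
python3 -m jog '[[[0,0,0],0],[[0,0,0],0],[[0,0,0],0],[[0,0,0],0],[[0,0,0],0]]' 0 40
python3 -m jog '[[[0,0,-0.05],6],[[0,0,-0.05],12],[[0,0,-0.05],18],[[0,0,-0.05],24],[[0,0,-0.05],30]]'
python3 -m jog '[[[0,0,0],6],[[0,0,0],12],[[0,0,0],17],[[0,0,0],21],[[0,0,0],21]]'
python3 -c "
from h import *;go('p',20.2,.080)
from workcell import eyes,r
print(r.state()['wrist_torque'])"
```

```text
clock: 11.6
eef_pos: [0.5949, 0.059, 0.0826]
tool_rot: [[0.423, 0.906, -0.002], [0.906, -0.423, 0.0], [-0.001, -0.002, -1.0]]
force: [-0.7, 0.3, 0.0]
grip_width: 0.467
grasp_force: 0.0
clock: 12.02
eef_pos: [0.5968, 0.0593, 0.0847]
tool_rot: [[0.422, 0.907, 0.001], [0.907, -0.422, 0.0], [0.001, 0.001, -1.0]]
force: [-5.0, 0.3, 9.4]
grip_width: 0.107
grasp_force: 42.5
clock: 12.43
eef_pos: [0.597, 0.0591, 0.0848]
tool_rot: [[0.822, 0.57, 0.001], [0.57, -0.822, -0.001], [0.0, 0.001, -1.0]]
force: [3.8, -1.5, -8.6]
grip_width: 0.104
grasp_force: 41.0
clock: 12.85
eef_pos: [0.597, 0.059, 0.0849]
tool_rot: [[0.971, 0.241, 0.001], [0.241, -0.971, -0.001], [0.001, 0.001, -1.0]]
force: [3.4, -4.1, -5.9]
grip_width: 0.106
grasp_force: 77.3
p shift [-0.013 -0.034  0.197] roll -6.3 q6 2.86 t 12.85
[-0.93401615 -0.56378338  1.72599402]
```

p is at its stop too (1.7 N m). Release, lift and roll back for t.

```bash

python3 -m jog '[[[0,0,0],0],[[0,0,0],0],[[0,0,0],0],[[0,0,-1],0],[[0,0,-2.2],0]]' 40
python3 -m jog '[[[0,0,-0.4],-7],[[0,0,-0.4],-14],[[0,0,-0.4],-21],[[0,0,-0.4],-28],[[0,0,-0.4],-35]]' 
python3 -m jog '[[[0,0,0],-7],[[0,0,0],-14],[[0,0,0],-21],[[0,0,0],-28],[[0,0,0],-35]]' 
python3 -m jog '[[[0,0,0],-7],[[0,0,0],-14],[[0,0,0],-21],[[0,0,0],-28],[[0,0,0],-35]]' 
python3 -m jog '[[[0,0,0],-7],[[0,0,0],-14],[[0,0,0],-21],[[0,0,0],-28],[[0,0,0],-35]]' 
python3 -c "from h import *;go('t',164,.140)"
```

```text
clock: 13.27
eef_pos: [0.5952, 0.0594, 0.1387]
tool_rot: [[0.97, 0.244, -0.004], [0.244, -0.97, 0.0], [-0.004, -0.001, -1.0]]
force: [-0.2, -0.1, 0.6]
grip_width: 0.465
grasp_force: 0.0
clock: 13.68
eef_pos: [0.5965, 0.0594, 0.1498]
tool_rot: [[0.65, 0.76, 0.0], [0.76, -0.65, 0.0], [0.0, 0.0, -1.0]]
force: [-1.3, 1.0, -0.3]
grip_width: 0.47
grasp_force: 0.0
clock: 14.1
eef_pos: [0.5965, 0.0594, 0.1497]
tool_rot: [[0.097, 0.995, 0.0], [0.995, -0.097, 0.0], [0.0, 0.0, -1.0]]
force: [-0.1, -0.0, -0.2]
grip_width: 0.468
grasp_force: 0.0
clock: 14.52
eef_pos: [0.5965, 0.0594, 0.1497]
tool_rot: [[-0.492, 0.871, 0.0], [0.871, 0.492, 0.0], [0.0, 0.0, -1.0]]
force: [-0.3, 0.1, -0.5]
grip_width: 0.47
grasp_force: 0.0
clock: 14.93
eef_pos: [0.5965, 0.0594, 0.1497]
tool_rot: [[-0.902, 0.431, 0.0], [0.431, 0.902, 0.0], [-0.0, 0.0, -1.0]]
force: [-0.8, 0.2, 1.0]
grip_width: 0.464
grasp_force: 0.0
t shift [-0.051 -4.149  0.388] roll -9.6 q6 0.41 t 14.9333
```

```bash

python3 -m jog '[[[-0.02,-1,0],-5],[[-0.04,-2,0],-9],[[-0.05,-3,0],-9.6],[[-0.05,-4.15,0],-9.6],[[-0.05,-4.15,0],-9.6]]'
python3 -m jog '[[[0,0,0],0],[[0,0,0],0]]'
python3 -c "
from h import *;go('t',164,.082)
from workcell import eyes
f=eyes.get_image('scene')['frame'][120:280,150:350]
cv2.imwrite('pics/p5.png',cv2.resize(f,(600,480)))"
```

```text
clock: 15.35
eef_pos: [0.5506, -0.0375, 0.1498]
tool_rot: [[-0.959, 0.283, -0.0], [0.283, 0.959, -0.001], [0.0, -0.001, -1.0]]
force: [0.4, 0.3, -0.2]
grip_width: 0.462
grasp_force: 0.0
clock: 15.52
eef_pos: [0.5525, -0.0343, 0.1497]
tool_rot: [[-0.96, 0.281, 0.0], [0.281, 0.96, 0.0], [-0.0, 0.0, -1.0]]
force: [0.5, 0.1, 0.0]
grip_width: 0.466
grasp_force: 0.0
t shift [-0.019 -0.012  2.709] roll -0.3 q6 0.08 t 15.5167
```

View pics/p5.png

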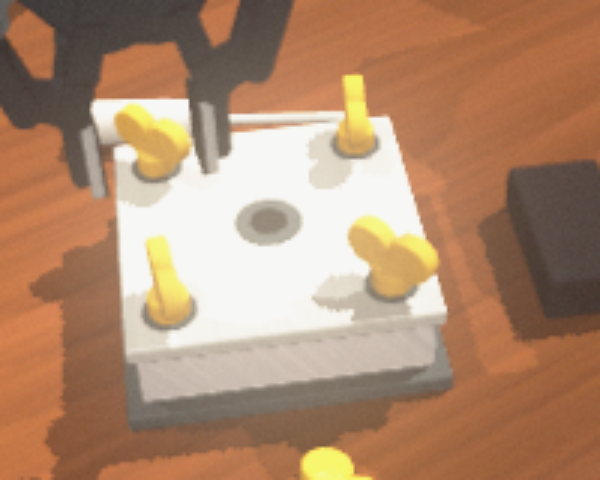

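p (392,257) and s (152,145) now stand along their diagonal. The jaws hang high over t (168,285). Descend and tighten it by about 54° plus 6° overshoot.

```bash

python3 -m jog '[[[0,0,0.8],0],[[0,0,1.6],0],[[0,0,2.4],0],[[0,0,2.65],0],[[0,0,2.65],0]]'
python3 -m jog '[[[0,0,0],0],[[0,0,0],0],[[0,0,0],0],[[0,0,0],0],[[0,0,0],0]]' 0 40
python3 -m jog '[[[0,0,-0.05],6],[[0,0,-0.05],12],[[0,0,-0.05],18],[[0,0,-0.05],24],[[0,0,-0.05],30]]'
python3 -m jog '[[[0,0,0],6],[[0,0,0],12],[[0,0,0],18],[[0,0,0],23],[[0,0,0],23]]'
python3 -c "
from h import *;go('t',110.2,.080)
from workcell import eyes,r
print(r.state()['wrist_torque'])"
```

```text
clock: 15.98
eef_pos: [0.5517, -0.0336, 0.0819]
tool_rot: [[-0.96, 0.28, -0.003], [0.28, 0.96, 0.001], [0.003, -0.0, -1.0]]
force: [0.6, -0.2, 0.0]
grip_width: 0.463
grasp_force: 0.0
clock: 16.4
eef_pos: [0.5528, -0.0356, 0.0845]
tool_rot: [[-0.959, 0.282, 0.001], [0.282, 0.959, -0.003], [-0.002, -0.002, -1.0]]
force: [-2.5, -8.3, 6.3]
grip_width: 0.109
grasp_force: 42.8
clock: 16.82
eef_pos: [0.5527, -0.0357, 0.0847]
tool_rot: [[-0.686, 0.728, 0.0], [0.728, 0.686, -0.002], [-0.002, -0.001, -1.0]]
force: [1.9, -9.4, -13.1]
grip_width: 0.104
grasp_force: 41.1
clock: 17.23
eef_pos: [0.5527, -0.0357, 0.0847]
tool_rot: [[-0.347, 0.938, 0.0], [0.938, 0.347, -0.003], [-0.003, -0.001, -1.0]]
force: [1.8, -9.6, -12.8]
grip_width: 0.103
grasp_force: 41.1
t shift [0.034 0.021 0.188] roll 0.1 q6 1.01 t 17.2333
[-1.78532662 -0.63992178 -0.06836154]
```

```bash

python3 -m jog '[[[0,0,0],2],[[0,0,0],4],[[0,0,0],6],[[0,0,0],6],[[0,0,0],6]]'
python3 -c "
from h import *;go('t',110.2,.080)
from workcell import r
print(r.state()['wrist_torque'])"
```

```text
clock: 17.65
eef_pos: [0.5527, -0.0356, 0.0848]
tool_rot: [[-0.254, 0.967, 0.001], [0.967, 0.254, -0.003], [-0.003, -0.0, -1.0]]
force: [2.2, -10.5, -10.9]
grip_width: 0.106
grasp_force: 71.5
t shift [0.035 0.016 0.194] roll -5.5 q6 1.1 t 17.65
[-1.97687358 -0.40180939  1.56615121]
```

t is at its stop. Last is q.

```bash

python3 -m jog '[[[0,0,0],0],[[0,0,0],0],[[0,0,0],0],[[0,0,-1],0],[[0,0,-2.2],0]]' 40
python3 -m jog '[[[0,0,-0.4],-7],[[0,0,-0.4],-14],[[0,0,-0.4],-21],[[0,0,-0.4],-28],[[0,0,-0.4],-35]]' 
python3 -m jog '[[[0,0,0],-7],[[0,0,0],-13.5],[[0,0,0],-13.5]]' 
python3 -c "from h import *;go('q',153.5,.140)"
```

```text
clock: 18.07
eef_pos: [0.5513, -0.0342, 0.1391]
tool_rot: [[-0.253, 0.968, -0.003], [0.968, 0.253, 0.001], [0.002, -0.003, -1.0]]
force: [0.5, -0.4, -0.1]
grip_width: 0.466
grasp_force: 0.0
clock: 18.48
eef_pos: [0.5525, -0.0344, 0.15]
tool_rot: [[-0.766, 0.643, 0.001], [0.643, 0.766, 0.0], [-0.001, 0.001, -1.0]]
force: [-0.2, 0.6, -0.5]
grip_width: 0.466
grasp_force: 0.0
clock: 18.73
eef_pos: [0.5525, -0.0344, 0.1499]
tool_rot: [[-0.895, 0.447, 0.001], [0.447, 0.895, 0.0], [-0.001, 0.0, -1.0]]
force: [-1.1, 0.0, -0.5]
grip_width: 0.467
grasp_force: 0.0
q shift [4.263 4.029 0.395] roll -0.0 q6 0.25 t 18.7333
```

```bash

python3 -m jog '[[[1,1,0],0],[[2,2,0],0],[[3,3,0],0],[[4.26,4.03,0],0],[[4.26,4.03,0],0]]'
python3 -m jog '[[[0,0,0],0],[[0,0,0],0],[[0,0,0],0]]'
python3 -c "from h import *;go('q',153.5,.082)"
```

```text
clock: 19.15
eef_pos: [0.5, 0.1082, 0.1498]
tool_rot: [[-0.892, 0.452, -0.001], [0.452, 0.892, 0.001], [0.001, 0.001, -1.0]]
force: [1.4, -1.5, -0.1]
grip_width: 0.472
grasp_force: 0.0
clock: 19.4
eef_pos: [0.5033, 0.1028, 0.1496]
tool_rot: [[-0.891, 0.454, 0.0], [0.454, 0.891, -0.0], [-0.0, 0.0, -1.0]]
force: [-0.2, -0.0, -0.3]
grip_width: 0.465
grasp_force: 0.0
q shift [ 0.054 -0.003  2.703] roll -0.5 q6 0.51 t 19.4
```

```bash

python3 -m jog '[[[0.03,0,0.8],0],[[0.03,0,1.6],0],[[0.03,0,2.4],0],[[0.03,0,2.65],0],[[0.03,0,2.65],0]]'
python3 -m jog '[[[0,0,0],0],[[0,0,0],0],[[0,0,0],0],[[0,0,0],0],[[0,0,0],0]]' 0 40
python3 -m jog '[[[0,0,-0.05],6],[[0,0,-0.05],12],[[0,0,-0.05],18],[[0,0,-0.05],24],[[0,0,-0.05],30]]'
python3 -m jog '[[[0,0,0],6],[[0,0,0],12],[[0,0,0],16],[[0,0,0],19],[[0,0,0],19]]'
python3 -c "
from h import *;go('q',110.2,.080)
from workcell import eyes,r
print(r.state()['wrist_torque'])"
```

```text
clock: 19.82
eef_pos: [0.5016, 0.1029, 0.082]
tool_rot: [[-0.891, 0.454, -0.003], [0.454, 0.891, -0.0], [0.002, -0.001, -1.0]]
force: [-0.7, -0.8, 0.6]
grip_width: 0.467
grasp_force: 0.0
clock: 20.23
eef_pos: [0.5025, 0.1023, 0.0844]
tool_rot: [[-0.892, 0.453, 0.001], [0.453, 0.892, -0.004], [-0.003, -0.003, -1.0]]
force: [-3.5, -13.4, 6.3]
grip_width: 0.101
grasp_force: 42.2
clock: 20.65
eef_pos: [0.5022, 0.102, 0.0846]
tool_rot: [[-0.541, 0.841, -0.0], [0.841, 0.541, -0.004], [-0.004, -0.002, -1.0]]
force: [1.2, -15.4, -11.4]
grip_width: 0.104
grasp_force: 41.6
clock: 21.07
eef_pos: [0.5021, 0.102, 0.0847]
tool_rot: [[-0.242, 0.97, -0.0], [0.97, 0.242, -0.005], [-0.004, -0.001, -1.0]]
force: [-0.2, -16.4, -8.7]
grip_width: 0.108
grasp_force: 77.6
q shift [0.052 0.014 0.189] roll -6.2 q6 1.37 t 21.0667
[-3.27845386 -0.11823444  1.73221808]
```

At its stop. Release, rise clear, move aside and check.

```bash

python3 -m jog '[[[0,0,0],0],[[0,0,0],0],[[0,0,0],0],[[0,0,-1],0],[[0,0,-2.2],0]]' 40
python3 -m jog '[[[0,0,-1.2],0],[[1,0,-2.4],0],[[2.3,0,-3.6],0],[[3.6,0,-4],0],[[4.8,0,-4],0]]' 
python3 -m jog '[[[1.4,0,0],0],[[2.8,0,0],0],[[4.2,0,0],0],[[5.6,0,0],0],[[5.6,0,0],0]]' 
python3 - <<'E'
from workcell import eyes
from h import *
f=eyes.get_image('scene')['frame'][120:280,150:350];d=eyes.get_image('top');g=d['frame'][140:270,190:322]
cv2.imwrite('pics/p6.png',np.hstack([cv2.resize(f,(390,390)),cv2.resize(g,(396,390),interpolation=cv2.INTER_CUBIC)]))
E
```

```text
clock: 21.48
eef_pos: [0.5011, 0.1039, 0.1392]
tool_rot: [[-0.245, 0.97, -0.003], [0.97, 0.245, 0.0], [0.001, -0.003, -1.0]]
force: [0.9, -0.8, -0.1]
grip_width: 0.468
grasp_force: 0.0
clock: 21.9
eef_pos: [0.4734, 0.2221, 0.2431]
tool_rot: [[-0.244, 0.97, 0.005], [0.97, 0.244, 0.002], [0.001, 0.006, -1.0]]
force: [0.8, 0.3, 0.5]
grip_width: 0.468
grasp_force: 0.0
clock: 22.32
eef_pos: [0.437, 0.3606, 0.2397]
tool_rot: [[-0.248, 0.969, 0.0], [0.969, 0.248, 0.002], [0.002, 0.001, -1.0]]
force: [-0.5, 0.1, -0.8]
grip_width: 0.469
grasp_force: 0.0
```

View pics/p6.png

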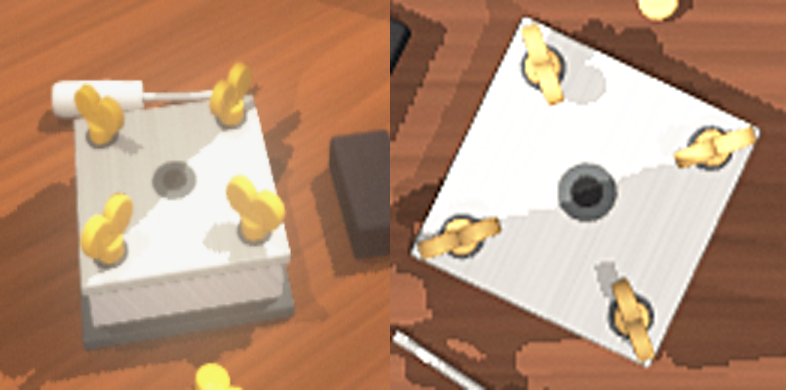

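All four wings lie along the diagonals in the top crop, at (543,65), (715,147), (458,237) and (632,318), and the arm is clear. Hand in.

```bash
python3 -c "
from workcell import r
print(r.job_done())"
```

```text
the job is handed in; nothing more can be done
None
```

I turned the two loose screws to half way, then tightened all four to their stops in crisscross order by about 22 s. I then handed the job in with the arm clear; no verdict came back.

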